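# Open the studio's towel dispenser with its key

### The job

The hand-towel dispenser on the studio bench is empty: take its red-handled key from the tool block, push the key's rod straight down through the slot in the dispenser's top and feel along it for the hidden catch, the one place that yields, and press it until it lets go and the front cover drops open. The slot and the catch are plastic, so never push on them with more than 20 N. Then stand the key back in the hole it came from, pushed fully down, and leave the other things on the bench where they are.

Things in the scene. Friction and masses are not known exactly. Their poses are not given: they have to be found in the camera images.
- key_grip (a point): the dispenser key: a steel rod 6 mm thick and 62 mm long with a rounded lower end, standing upright, topped by a round red handle 18 mm across and 60 mm long with a white band; weighs 30 to 65 g. This point is the middle of the handle (92 mm above the rod's lower end); its z axis runs up the key's axis. At the start the rod stands in the middle hole of the tool block with the handle's lower end resting on the block
- key_tip (a point): lower end of the key's rod, on its axis
- block_hole0 (a point): mouth of the middle hole, on the top face of the wooden tool block (64 x 160 x 70 mm, long side along y), on the hole's axis; 10 mm across with a small chamfer, goes right through; z up. The block is fixed to the bench and has a further hole with another tool 52 mm to either side along y, so a gripper closes best along the block's x
- dispenser: hand-towel dispenser, fixed to the bench: white plastic, 118 mm deep (x), 300 mm wide (y), 211 mm high, smoky dark front cover on its -x side, facing the robot; origin at the centre of its underside
- slot (a point): centre of the key slot, on the upper face of the yellow insert (26 x 72 mm) in the dispenser's top, which stands 2 mm above the white top; x, y, z as the dispenser's, z up. The slot is 38 mm long along y and 8.5 mm wide along x, with a small chamfer, and runs straight down for 14 mm
- slot_foot (a point): lower end of the slot, 14 mm under slot. Below it hides the catch, behind a hard guard plate lying 14 to 28 mm under slot. A window in the guard, 10 mm long, up to 13 mm either way along y from the slot's middle (each dispenser differs), bares the catch 3 mm deeper. The catch yields from about 2 N, sliding a little along y, lets the cover go after 7 to 8 mm at 4 to 7 N, and stops hard after 10 mm
- cover (a joint): front cover of the dispenser, hinged along its lower edge: 0 closed, 0.7 rad fully open (it stops there, top leaning towards -x, about 130 mm in front of the dispenser); once the catch lets go a damped spring swings it open by itself within about 2 s
- needle_tool: bystander: potter's needle tool with a pale turned wooden handle (up to 16 mm thick, its top 58 mm above the block) standing in the block's hole 52 mm to the block's -y side; origin at the lower end of its stem
- loop_tool: bystander: small wire loop tool with a dark wooden handle (13 mm thick, top 58 mm above the block) standing in the block's hole 52 mm to the block's +y side; origin at the lower end of its stem
- banding_wheel: bystander: metal banding wheel (turntable), disc 156 mm across, 55 mm high; origin at the centre of its underside
- bowl_stack: bystander: stack of five white bowls, 132 mm across, 98 mm high; origin at the centre of its underside
- glazed_bowl: bystander: speckled beige bowl, 110 mm across, 60 mm high; origin under its centre
- glaze_jar: bystander: blue glaze jar with white cap, 72 mm across, about 105 mm high; origin under its centre
- mug: bystander: cream mug, 80 mm across, 90 mm high; origin under its centre
There are look-alikes about, which are no part of the job. Leave any green or turquoise look-alike of the part that bears block_hole0 alone.

How it is judged:
On the way, in this order (a step that is already met when the one before it is completed fails the run):
1. the key is drawn out of the tool block (z of key_tip in the frame of block_hole0 above 0.01 m), for 0.1 s.
2. with the key's rod in the slot, the catch lets go and the cover starts to open (value of joint cover above 0.05 rad and z of key_tip in the frame of slot below -0.014 m and horizontal distance between key_tip and slot below 0.02 m), for 0.05 s.
At the end, for the whole second after the job is handed in: The dispenser's cover has swung fully open (beyond 0.62 rad) and is at rest, and the key is let go and stands upright (within 0.1 rad) in the middle hole of the tool block, its axis within 6 mm of the hole's and its handle within 4 mm of resting on the block (value of joint cover above 0.62 rad and horizontal distance between key_grip and block_hole0 below 0.006 m and z of key_grip in the frame of block_hole0 below 0.034 m and angle between key_grip's own z axis and vertical below 0.1 rad and velocity of joint cover below 0.05 rad/s); the robot touches nothing.
It fails at once if the key pushes on the dispenser, its slot or its catch with more than 20 N (contact force between key and dispenser above 20 N).
It fails at once if one of the other things on the bench is moved by more than 30 mm (distance of any of needle_tool, loop_tool, banding_wheel, bowl_stack, glazed_bowl, glaze_jar, mug from where it was at the start of the episode above 0.03 m).
It also fails if it takes over 72 s, if anything falls off the work surface, if the arm or the gripper's body presses on something with over 40 N, if the wrist force passes 120 N, or if a joint passes its speed limit or range.

### The arm

A 6-joint arm with a two-finger parallel gripper is mounted at the origin on the work surface. World frame = base frame: x ahead of the robot, y to its left, z up, the work surface at z = 0. Lengths are in m, angles in rad, forces in N, time in s.
With the tool pointing down it reaches from about 0.275 to 0.775 m from the base axis. Payload 14.6 kg.
Tool frame: the origin (TCP) lies on the centre line of the jaws, within the pads' length; the fingertips stand 8 mm ahead of it and the grasp point (between the pads) lies 11 mm behind it; z points along the fingers, y is the direction in which the jaws open and shut (so a half turn about z gives the same grasp; the last joint's range is limited). The gripper opens to 85 mm and grips with 20 to 120 N. Pads are 22 mm wide; open, the fingers measure 114 mm over their backs; the gripper's body (76 mm by 85 mm) begins 54 mm behind the grasp point. The pads swing forward as they close: fully open they stand 13 mm farther back than shut.
Start: joints at [1.158, 0.263, -0.048, 1.259, 0, 1.415], TCP at [0.134, 0.508, 0.239] pointing down, gripper open.
Joint ranges: [-2.65, 2.65], [-0.89, 1.7], [-1.18, 1.37], [-2.13, 2.11], [-1.35, 1.29], [-3.14, 3.14]. Speed limits (rad/s): [1.89, 1.89, 2.57, 2.79, 3.14, 3.14].

### API

Orientations are given as a 3x3 rotation matrix whose columns are the frame's x, y, z axes.
In Python, from rig import observe, grab_frame, get_calibration, job_done gives the robot as it stands.
- The arm moves only by the tool jog_arm, never from a script. Its argument "rows" is a list of rows, each a list of 7 numbers: the closure, from -1 (fully open) to 1 (shut), then the shift along the tool's x, y, z in cm, then the turn, a rotation vector about the tool's x, y, z in rad. In form: [[hand, tx, ty, tz, wx, wy, wz], ...]. A call has exactly 5 rows; each row is the pose to reach, as a shift and turn from the pose measured when the call began, along the tool's axes at that moment; what a row does not reach only later rows make up. A row lasts 1/12 s, in which the tool goes at most 41.7 mm and 7.16 degrees, less where a joint would pass 70% of its speed; a pose out of reach is approached as far as the arm can. A call with a gripper value outside its range is refused whole. The fingers move at their own pace and stop on an object; "grip_force" is the grip in N (left out, the last holds). Time passes only in rows, so rows that repeat a pose let the fingers close, or fill a call up. It gives the time, the measured TCP pose, the force and the opening at its end, in the units of the state.
- observe(): the state, without advancing time (a new reading comes with each control period).
- grab_frame(name): name is "scene" or "top"; returns the picture (400x640x3 uint8, red, green, blue); there is no depth.
- get_calibration(name): a dict with "fov_y" (degrees; the focal length in pixels is half the picture's height over the tangent of half this angle, whatever the lens; pixels are square), "cx", "cy" (the principal point, pixels), "dist_coeffs" ([k1, k2, p1, p2, k3] as OpenCV has them; the pictures are not rectified), "R" (3x3) and "t" (3): a world point X has camera coordinates R X + t. Camera axes: x right, y down, z forward; pixel columns grow to the right and rows downward; lengths in m; the calibration is good to about 2 mm. A picture is of the moment at which its call begins. get_calibration takes no time and is no camera call.
- job_done(): hands the job in, once; it reports no verdict.
The state is a dict: "t": time; "q": joint angles; "joint_velocities": joint speeds; "joint_torque": joint torques, N m; "tool_pos": TCP position; "eef_rot": TCP orientation; "contact_force": force on the tool from outside, world axes, zero at the start; "ft_torque": the same for the moment, N m; "width": finger opening in m.
Only numpy, scipy, OpenCV 4.12 (cv2) and the standard library are available. Lean on these libraries where they do the work, as an engineer would, in place of code of your own. Each camera call takes 0.05 s, during which the arm holds its last target. There are 200 camera calls.

## Working session

There is one attempt and no reset: what is moved stays moved. The work goes in short steps, Python scripts to look and compute and a tool call to move; the robot and the scene stay as the last step left them, time stands still between calls to the robot, and variables do not carry over. Pictures are saved under pics/ and viewed, about 8 in all and at most 12, crops included, and the job is handed in when it is done.

Besides the shell and the picture viewer there is one more tool, called after "Request:" by a JSON object that holds its "api" and its "payload", one argument or row to a line. jog_arm: Moves the arm, as the interface text tells. Its arguments: {"type":"object","properties":{"rows":{"type":"array"},"grip_force":{"type":"number"}},"required":["rows"]}

```bash
ls; mkdir -p pics; python3 - <<'E'
from rig import *
import cv2,numpy as np
np.set_printoptions(precision=4,suppress=True)
for n in("scene","top"):
    f=grab_frame(n);cv2.imwrite(f"pics/{n}0.png",f[:,:,::-1])
    print(n,get_calibration(n))
print(observe())
E
```

```text
pics
scene {'fov_y': 51.598983151897954, 'cx': 325.654236581076, 'cy': 201.72601396055208, 'dist_coeffs': array([-0.0416,  0.    ,  0.    ,  0.    ,  0.    ]), 'R': array([[ 0.0359,  0.9992, -0.0168],
       [ 0.6095, -0.0352, -0.792 ],
       [-0.792 ,  0.0181, -0.6103]]), 't': array([-0.1183, -0.2486,  1.8453])}
top {'fov_y': 51.19297231748702, 'cx': 317.71825420328656, 'cy': 193.5473659267964, 'dist_coeffs': array([0.0207, 0.    , 0.    , 0.    , 0.    ]), 'R': array([[ 0.0246, -0.9996, -0.0112],
       [-0.9942, -0.0233, -0.105 ],
       [ 0.1048,  0.0137, -0.9944]]), 't': array([0.0911, 0.5863, 1.6272])}
{'t': 0.1, 'q': array([ 1.1577,  0.2635, -0.0489,  1.2594,  0.    ,  1.4155]), 'joint_velocities': array([-0.0024, -0.0013,  0.0007,  0.0002,  0.    ,  0.0009]), 'joint_torque': array([  0.0037, -63.8577,  38.5062,   0.0101,  -0.0001,  -0.    ]), 'tool_pos': array([0.1338, 0.5074, 0.2389]), 'eef_rot': array([[-0.967 ,  0.2549, -0.0004],
       [ 0.2549,  0.967 , -0.0008],
       [ 0.0002, -0.0009, -1.    ]]), 'contact_force': array([-1.0131, -0.1287, -0.2925]), 'ft_torque': array([-0.0111, -0.0089, -0.0254]), 'width': 0.08518532414995364}
```

View pics/scene0.png

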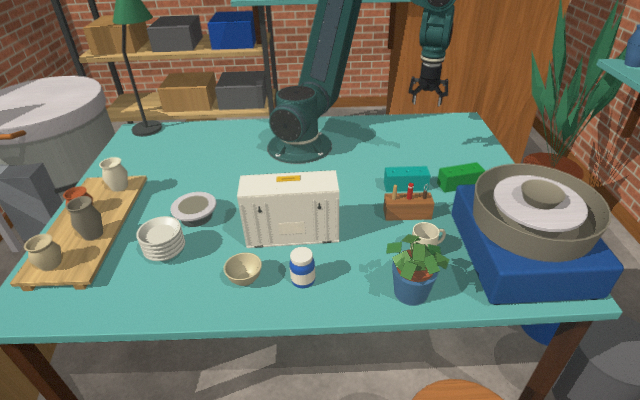

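View pics/top0.png

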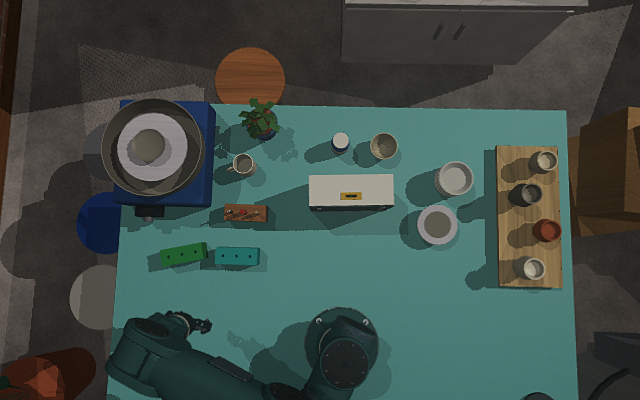

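Scene view: wooden block with three tools at about (409,206), red handle at (410,190). The turquoise (407,178) and green (461,177) blocks are look-alikes. The dispenser is at (289,210), with its yellow insert at (289,178). In the top view the wooden block is at (245,213) and the insert at (350,196). Next is an enlarged crop to confirm, plus measurements.

```bash
cat > h.py <<'E'
import cv2,numpy as np
from rig import *
np.set_printoptions(precision=4,suppress=True)
def cam(n):
    c=get_calibration(n);f=200/np.tan(np.radians(c['fov_y'])/2)
    return np.array([[f,0,c['cx']],[0,f,c['cy']],[0,0,1]]),np.array(c['dist_coeffs']),np.array(c['R']),np.array(c['t'])
def ray(n,p):
    K,d,R,t=cam(n);u=cv2.undistortPoints(np.array([[p]],float),K,d)[0,0]
    v=R.T@np.array([u[0],u[1],1]);return -R.T@t,v/np.linalg.norm(v)
def plane(n,p,z):
    o,v=ray(n,p);return o+v*(z-o[2])/v[2]
def tri(a,b):
    o,v=ray("scene",a);p,w=ray("top",b)
    s=np.linalg.lstsq(np.c_[v,-w],p-o,rcond=None)[0]
    x,y=o+s[0]*v,p+s[1]*w;return (x+y)/2,np.linalg.norm(x-y)
def proj(n,X):
    K,d,R,t=cam(n);return cv2.projectPoints(np.array(X,float).reshape(-1,1,3),cv2.Rodrigues(R)[0],t,K,d)[0][:,0]
def blobs(img,box,lo,hi,minA=4):
    x0,y0,x1,y1=box;h=cv2.cvtColor(img[y0:y1,x0:x1],cv2.COLOR_BGR2HSV)
    m=cv2.inRange(h,lo,hi)
    if lo[0]==0: m|=cv2.inRange(h,(172,lo[1],lo[2]),(180,255,255))
    n,l,s,c=cv2.connectedComponentsWithStats(m)
    return [(s[i,:2]+[x0,y0],s[i,2:],c[i]+[x0,y0]) for i in range(1,n) if s[i,4]>=minA]
E
python3 - <<'E'
from h import *
S=cv2.imread("pics/scene0.png");T=cv2.imread("pics/top0.png")
a=cv2.resize(S[165:225,375:490],None,fx=6,fy=6,interpolation=2)[:, :690]
b=cv2.resize(T[195:235,215:275],None,fx=6,fy=6,interpolation=2)
c=cv2.resize(T[185:207,330:370],None,fx=6,fy=6,interpolation=2)
o=np.zeros((600,690,3),np.uint8);o[:360]=a;o[360:600,:360]=b;o[360:492,400:640]=c
cv2.imwrite("pics/crop1.png",o)
print("redS",blobs(S,(380,175,440,225),(0,150,70),(5,255,255)))
print("redT",blobs(T,(220,200,270,225),(0,150,70),(5,255,255)))
print("woodS",blobs(S,(375,165,440,225),(6,80,40),(20,255,255),30))
print("woodT",blobs(T,(215,195,275,230),(6,80,40),(20,255,255),30))
ys=blobs(S,(230,165,350,200),(20,120,120),(35,255,255));yt=blobs(T,(300,170,400,215),(18,120,80),(35,255,255))
print("yel",ys,yt)
E
```

```text
redS [(array([409, 183]), array([ 4,  4, 13], dtype=int32), array([410.3846, 184.3846])), (array([407, 188]), array([ 6, 11, 49], dtype=int32), array([409.2653, 193.4694]))]
redT [(array([240, 209]), array([ 7,  5, 20], dtype=int32), array([242.45, 211.05]))]
woodS [(array([384, 185]), array([  50,   35, 1271], dtype=int32), array([408.0999, 205.8261]))]
woodT [(array([224, 204]), array([ 43,  18, 663], dtype=int32), array([245.6335, 212.451 ]))]
yel [(array([277, 176]), array([ 23,   6, 115], dtype=int32), array([287.9913, 178.2609]))] [(array([341, 192]), array([ 21,   8, 135], dtype=int32), array([351.2444, 195.6963]))]
```

View pics/crop1.png

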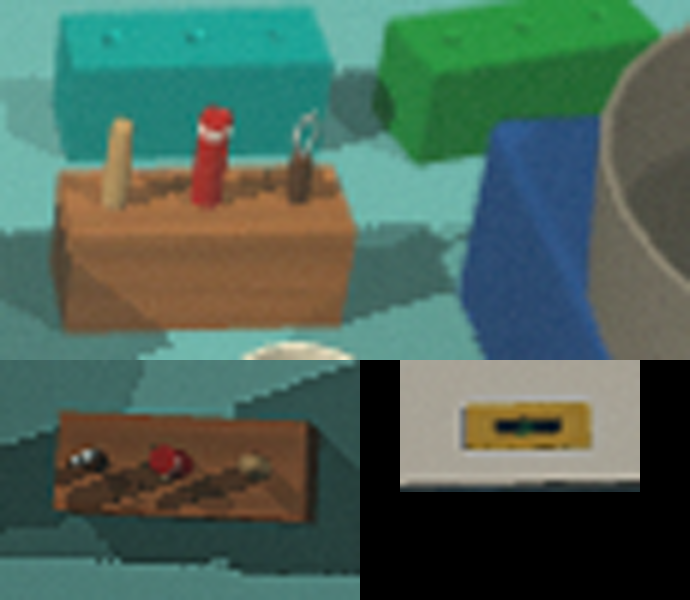

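The crop confirms that the wooden block, with the red white-banded key in its middle hole, is the one meant. The green and turquoise blocks have empty holes. Next I'll measure accurately.

```bash
cat >> h.py <<'E'
def wcent(img,box,f):
    x0,y0,x1,y1=box;w=f(cv2.cvtColor(img[y0:y1,x0:x1],cv2.COLOR_BGR2HSV).astype(float),img[y0:y1,x0:x1].astype(float))
    Y,X=np.mgrid[y0:y1,x0:x1];return np.array([(w*X).sum(),(w*Y).sum()])/w.sum()
def mrect(img,box,lo,hi):
    x0,y0,x1,y1=box;k=4
    m=cv2.inRange(cv2.cvtColor(cv2.resize(img[y0:y1,x0:x1],None,fx=k,fy=k,interpolation=cv2.INTER_CUBIC),cv2.COLOR_BGR2HSV),lo,hi)
    c=max(cv2.findContours(m,0,1)[0],key=cv2.contourArea)
    return (cv2.boxPoints(cv2.minAreaRect(c))+.5)/k-.5+[x0,y0]
E
python3 - <<'E'
from h import *
S=cv2.imread("pics/scene0.png");T=cv2.imread("pics/top0.png")
def ang(a,b): return np.degrees(np.arctan2(b[1]-a[1],b[0]-a[0]))
for nm,box,lo,hi,z in(("wood",(218,197,272,228),(4,80,25),(20,255,255),.07),("white",(300,165,400,214),(10,5,110),(40,70,255),.211),("yellow",(335,185,365,205),(18,110,60),(35,255,255),.213)):
    r=mrect(T,box,lo,hi);P=np.array([plane("top",p,z) for p in r])
    print(nm,r.round(1).tolist(),P[:,:2].tolist(),"c",P.mean(0),[np.linalg.norm(P[i]-P[i-1]).round(4) for i in range(4)],[ang(P[i-1],P[i]).round(1) for i in range(4)])
ys=mrect(S,(265,170,315,186),(18,110,90),(38,255,255));P=np.array([plane("scene",p,.213) for p in ys]);print("yelS",ys.tolist(),P.mean(0))
yt=mrect(T,(335,185,365,205),(18,110,60),(35,255,255));print("tri yellow",tri(ys.mean(0),yt.mean(0)))
red=lambda h,b:((h[...,1]>140)&((h[...,0]<4)|(h[...,0]>170))&(h[...,2]>60))
sl=wcent(T,(344,192,359,200),lambda h,b:np.clip(110-b[...,2],0,None));print("slot",sl,plane("top",sl,.211))
# handle silhouettes incl. white band
hs=wcent(S,(404,180,416,201),lambda h,b:((red(h,b))|((h[...,1]<70)&(h[...,2]>140))).astype(float))
ht=wcent(T,(237,205,250,217),lambda h,b:(red(h,b)|((h[...,1]<60)&(h[...,2]>120))).astype(float))
print("handle",hs,ht,tri(hs,ht),plane("scene",hs,.1),plane("top",ht,.12))
E
```

```text
wood [[223.3, 219.9], [224.0, 203.1], [267.2, 204.8], [266.6, 221.6]] [[0.4690121875120869, 0.4663228657311832], [0.5340243548511139, 0.466992172287169], [0.5315162924881685, 0.29912323014718933], [0.46656976278759854, 0.2991747984619249]] c [0.5003 0.3829 0.07  ] [np.float64(0.1672), np.float64(0.065), np.float64(0.1679), np.float64(0.0649)] [np.float64(89.2), np.float64(0.6), np.float64(-90.9), np.float64(180.0)]
white [[308.4, 174.9], [392.9, 173.6], [393.4, 204.4], [308.9, 205.7]] [[0.6308427501146981, 0.13739751453814356], [0.642271082136857, -0.1624031409281374], [0.5326996688768819, -0.1646801927487656], [0.5210743992689838, 0.13278833324861966]] c [ 0.5817 -0.0142  0.211 ] [np.float64(0.1099), np.float64(0.3), np.float64(0.1096), np.float64(0.2977)] [np.float64(2.4), np.float64(-87.8), np.float64(-178.8), np.float64(92.2)]
yellow [[340.5, 192.0], [361.1, 191.7], [361.2, 199.1], [340.6, 199.4]] [[0.5722499999889219, 0.022165951631952507], [0.5749643783732857, -0.05041812543781597], [0.5486864466816356, -0.05114078472085028], [0.5459603185473818, 0.021306483802537496]] c [ 0.5605 -0.0145  0.213 ] [np.float64(0.0263), np.float64(0.0726), np.float64(0.0263), np.float64(0.0725)] [np.float64(1.9), np.float64(-87.9), np.float64(-178.4), np.float64(92.2)]
yelS [[275.84999561309814, 176.19999933242798], [299.5474090576172, 174.80603647232056], [299.8568916320801, 180.0672435760498], [276.1594772338867, 181.46120643615723]] [ 0.5651 -0.0142  0.213 ]
tri yellow (array([ 0.5608, -0.0147,  0.21  ]), np.float64(9.380324206476611e-05))
slot [350.9403 195.6134] [ 0.5604 -0.0149  0.211 ]
handle [409.7857 191.1714] [242.7273 211.1818] (array([0.5026, 0.3865, 0.1008]), np.float64(0.0010009138747169083)) [0.5017 0.3862 0.1   ] [0.5016 0.3833 0.12  ]
```

```bash
cat >> h.py <<'E'
from scipy.spatial.transform import Rotation as Ro
def rel(pos,yaw=0.0,quiet=False):
    """tool y axis at angle yaw from world x, z down; shift in cm, rotvec"""
    s=observe();R=np.array(s['eef_rot']);c,n=np.cos(yaw),np.sin(yaw)
    G=np.array([[n,c,0],[-c,n,0],[0,0,-1.]])
    d=R.T@(np.array(pos)-s['tool_pos'])*100
    print('t',round(s['t'],2),'tcp',s['tool_pos'],'w',round(s['width'],4),'F',s['contact_force'],'q',s['q'])
    print('shift cm',d.round(2),'rot',Ro.from_matrix(R.T@G).as_rotvec().round(3))
E
python3 -c "
from h import *
rel([.502,.386,.20])"
```

```text
t 0.1 tcp [0.1338 0.5074 0.2389] w 0.0852 F [-1.0131 -0.1287 -0.2925] q [ 1.1577  0.2635 -0.0489  1.2594  0.      1.4155]Traceback (most recent call last):
  File "<string>", line 3, in <module>
    rel([.502,.386,.20])
    ~~~^^^^^^^^^^^^^^^^^
  File "h.py", line 39, in rel
    print('shift cm',d.round(2),'rot',Ro.from_matrix(R.T@G).as_rotvec().round(3))
                                      ~~~~~~~~~~~~~~^^^^^^^
  File "scipy/spatial/transform/_rotation.pyx", line 1143, in scipy.spatial.transform._rotation.Rotation.from_matrix
ValueError: Non-positive determinant (left-handed or null coordinate frame) in rotation matrix 0: [[-0.2549 -0.967  -0.0002]
 [-0.967   0.2549  0.0009]
 [ 0.0008 -0.0004  1.    ]].
```

Request:
{"api": "jog_arm", "payload": {
  "rows": [
    [-1,-38.6,-2.4,2.0,0,0,1.31],
    [-1,-38.6,-2.4,2.0,0,0,1.31],
    [-1,-38.6,-2.4,2.0,0,0,1.31],
    [-1,-38.6,-2.4,2.0,0,0,1.31],
    [-1,-38.6,-2.4,2.0,0,0,1.31]
  ],
  "grip_force": 40
}}

```text
t: 0.52
tool_pos: [0.3329, 0.441, 0.228]
eef_rot: [[-0.63, 0.776, -0.0], [0.776, 0.63, -0.001], [-0.0, -0.001, -1.0]]
contact_force: [0.5, 1.0, 0.8]
width: 0.0852
```

```bash
python3 -c "
from h import *
rel([.502,.386,.19])"
```

```text
t 0.52 tcp [0.3329 0.441  0.228 ] w 0.0852 F [0.517  1.0155 0.7686] q [ 0.7769  0.3145 -0.0043  1.2527 -0.0003  1.6656]Traceback (most recent call last):
  File "<string>", line 3, in <module>
    rel([.502,.386,.19])
    ~~~^^^^^^^^^^^^^^^^^
  File "h.py", line 39, in rel
    print('shift cm',d.round(2),'rot',Ro.from_matrix(R.T@G).as_rotvec().round(3))
                                      ~~~~~~~~~~~~~~^^^^^^^
  File "scipy/spatial/transform/_rotation.pyx", line 1143, in scipy.spatial.transform._rotation.Rotation.from_matrix
ValueError: Non-positive determinant (left-handed or null coordinate frame) in rotation matrix 0: [[-0.7762 -0.6304  0.0003]
 [-0.6304  0.7762  0.0007]
 [ 0.0007 -0.0003  1.    ]].
```

```bash
sed -i 's/\[\[n,c,0\],\[-c,n,0\]/[[-n,c,0],[c,n,0]/' h.py; python3 -c "
from h import *
rel([.502,.386,.19])"
```

```text
t 0.52 tcp [0.3329 0.441  0.228 ] w 0.0852 F [0.517  1.0155 0.7686] q [ 0.7769  0.3145 -0.0043  1.2527 -0.0003  1.6656]
shift cm [-14.93   9.66   3.8 ] rot [-0.001  0.001  0.682]
```

Request:
{"api": "jog_arm", "payload": {
  "rows": [
    [-1,-14.9,9.7,3.8,0,0,0.68],
    [-1,-14.9,9.7,3.8,0,0,0.68],
    [-1,-14.9,9.7,3.8,0,0,0.68],
    [-1,-14.9,9.7,3.8,0,0,0.68],
    [-1,-14.9,9.7,3.8,0,0,0.68]
  ]
}}

```text
t: 0.93
tool_pos: [0.5059, 0.3842, 0.188]
eef_rot: [[-0.054, 0.999, -0.001], [0.999, 0.054, -0.002], [-0.002, -0.001, -1.0]]
contact_force: [0.4, 0.2, 0.6]
width: 0.0854
```

```bash
python3 -c "
from h import *
rel([.502,.386,.12])"
```

```text
t 0.93 tcp [0.5059 0.3842 0.188 ] w 0.0854 F [0.4142 0.1998 0.602 ] q [ 0.5218  0.4729  0.141   1.2409 -0.0011  2.0386]
shift cm [ 0.21 -0.37  6.8 ] rot [-0.001  0.002  0.054]
```

Request:
{"api": "jog_arm", "payload": {
  "rows": [
    [-1,0.2,-0.4,2.5,0,0,0.054],
    [-1,0.2,-0.4,5,0,0,0.054],
    [-1,0.2,-0.4,6.8,0,0,0.054],
    [-1,0.2,-0.4,6.8,0,0,0.054],
    [-1,0.2,-0.4,6.8,0,0,0.054]
  ]
}}

```text
t: 1.35
tool_pos: [0.5013, 0.3856, 0.1196]
eef_rot: [[-0.0, 1.0, -0.003], [1.0, 0.0, -0.003], [-0.003, -0.003, -1.0]]
contact_force: [-0.7, -0.1, 2.0]
width: 0.0852
```

```bash
python3 - <<'E'
from h import *
rel([.502,.386,.094])
S=grab_frame("scene")[:,:,::-1];T=grab_frame("top")[:,:,::-1]
a=cv2.resize(S[145:220,370:450],None,fx=7,fy=7,interpolation=2)[:, :400+160]
b=cv2.resize(T[185:230,215:275],None,fx=4,fy=4,interpolation=2)
o=np.zeros((525,800,3),np.uint8);o[:525,:560]=a;o[:180,560:]=b;cv2.imwrite("pics/crop2.png",o)
print(proj("scene",observe()['tool_pos']))
E
```

```text
t 1.35 tcp [0.5013 0.3856 0.1196] w 0.0852 F [-0.685  -0.0888  1.956 ] q [ 0.5274  0.5026  0.0024  1.0744 -0.0011  2.0981]
shift cm [0.05 0.08 2.56] rot [-0.003  0.003  0.   ]
[[410.4817 186.1147]]
```

View pics/crop2.png

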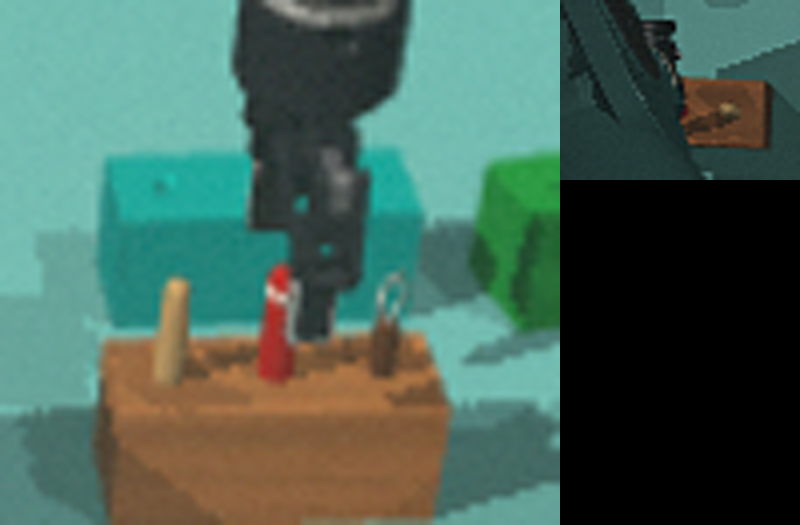

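The picture shows the open gripper above the key, with the +x finger at about (415,190) and the handle at (409.7,191). I'll check the expected finger projections.

```bash
python3 - <<'E'
from h import *
p=observe()['tool_pos']
for n,dx in(("+x",.0475),("-x",-.0475)):
  for z in(-.0,.02):
    for dy in(-.011,.011): print(n,z,dy,proj("scene",p+[dx,dy,z+.005]))
print(proj("scene",[[.502,.386,.07],[.502,.386,.13]]))
E
```

```text
+x -0.0 -0.011 [[410.1853 193.4606]]
+x -0.0 0.011 [[416.9081 193.2267]]
+x 0.02 -0.011 [[410.853  188.4573]]
+x 0.02 0.011 [[417.6366 188.2243]]
-x -0.0 -0.011 [[404.7028 176.9984]]
-x -0.0 0.011 [[411.0733 176.7856]]
-x 0.02 -0.011 [[405.2844 172.1217]]
-x 0.02 0.011 [[411.7092 171.9099]]
[[408.7992 198.3136]
 [410.6963 183.9544]]
```

Request:
{"api": "jog_arm", "payload": {
  "rows": [
    [-1,0,0,1,0,0,0],
    [-1,0,0.1,2.5,0,0,0],
    [-1,0,0.1,2.5,0,0,0],
    [-1,0,0.1,2.5,0,0,0],
    [-1,0,0.1,2.5,0,0,0]
  ],
  "grip_force": 40
}}

```text
t: 1.87
tool_pos: [0.5034, 0.3864, 0.097]
eef_rot: [[-0.0, 1.0, 0.001], [1.0, 0.0, -0.001], [-0.001, 0.001, -1.0]]
contact_force: [0.3, -0.2, -0.1]
width: 0.0857
```

Request:
{"api": "jog_arm", "payload": {
  "rows": [
    [0,0,0,0,0,0,0],
    [0.3,0,0,0,0,0,0],
    [0.5,0,0,0,0,0,0],
    [0.5,0,0,0,0,0,0],
    [0.5,0,0,0,0,0,0]
  ]
}}

```text
t: 2.28
tool_pos: [0.5034, 0.3864, 0.0972]
eef_rot: [[-0.0, 1.0, 0.001], [1.0, 0.0, -0.001], [-0.001, 0.001, -1.0]]
contact_force: [-0.0, -0.6, -0.2]
width: 0.0252
```

Request:
{"api": "jog_arm", "payload": {
  "rows": [
    [0.6,0,0,0,0,0,0],
    [0.7,0,0,0,0,0,0],
    [0.8,0,0,0,0,0,0],
    [1,0,0,0,0,0,0],
    [1,0,0,0,0,0,0]
  ]
}}

```text
t: 2.7
tool_pos: [0.5031, 0.3864, 0.0972]
eef_rot: [[-0.0, 1.0, 0.0], [1.0, 0.0, -0.001], [-0.001, 0.0, -1.0]]
contact_force: [-4.2, 0.0, 1.8]
width: 0.0171
```

Request:
{"api": "jog_arm", "payload": {
  "rows": [
    [1,0,-0.05,0,0,0,0],
    [1,0,-0.1,0,0,0,0],
    [1,0,-0.1,0,0,0,0],
    [1,0,-0.1,0,0,0,0],
    [1,0,-0.1,0,0,0,0]
  ]
}}

```text
t: 3.12
tool_pos: [0.5023, 0.3864, 0.0972]
eef_rot: [[-0.0, 1.0, 0.001], [1.0, 0.0, -0.001], [-0.001, 0.001, -1.0]]
contact_force: [0.2, 0.2, -1.0]
width: 0.0168
```

Request:
{"api": "jog_arm", "payload": {
  "rows": [
    [1,0,0,-1,0,0,0],
    [1,0,0,-3,0,0,0],
    [1,0,0,-5.5,0,0,0],
    [1,0,0,-8,0,0,0],
    [1,0,0,-10,0,0,0]
  ]
}}

```text
t: 3.53
tool_pos: [0.5024, 0.3865, 0.1998]
eef_rot: [[-0.0, 1.0, 0.002], [1.0, 0.0, 0.0], [0.0, 0.002, -1.0]]
contact_force: [-0.2, -0.4, -0.4]
width: 0.0172
```

Request:
{"api": "jog_arm", "payload": {
  "rows": [
    [1,0,0,-3,0,0,0],
    [1,0,0,-6,0,0,0],
    [1,0,0,-9,0,0,0],
    [1,0,0,-12,0,0,0],
    [1,0,0,-14,0,0,0]
  ]
}}

```text
t: 3.95
tool_pos: [0.5018, 0.3864, 0.3436]
eef_rot: [[-0.0, 1.0, 0.005], [1.0, 0.0, 0.002], [0.002, 0.005, -1.0]]
contact_force: [-0.4, -0.5, 0.2]
width: 0.0168
```

```bash
python3 - <<'E'
from h import *
rel([.5605,-.0145,.34],np.radians(2.2))
E
```

```text
t 3.95 tcp [0.5018 0.3864 0.3436] w 0.0168 F [-0.4069 -0.5335  0.1662] q [ 0.5281  0.4673  0.5516  1.6501 -0.0011  2.0985]
shift cm [-40.09   5.85   0.33] rot [ 0.005 -0.001 -0.038]
```

Request:
{"api": "jog_arm", "payload": {
  "rows": [
    [1,-4,0.5,0.3,0,0,0],
    [1,-8,1,0.3,0,0,-0.02],
    [1,-12,1.7,0.3,0,0,-0.02],
    [1,-16,2.3,0.3,0,0,-0.03],
    [1,-20,3,0.3,0,0,-0.038]
  ]
}}

```text
t: 4.37
tool_pos: [0.5314, 0.1846, 0.3414]
eef_rot: [[-0.039, 0.999, 0.006], [0.999, 0.039, 0.002], [0.001, 0.006, -1.0]]
contact_force: [1.2, -0.2, -0.6]
width: 0.017
```

```bash
python3 - <<'E'
from h import *
rel([.5605,-.0145,.34],np.radians(2.2))
E
```

```text
t 4.37 tcp [0.5314 0.1846 0.3414] w 0.017 F [ 1.1996 -0.1789 -0.5501] q [0.1892 0.322  0.3118 1.5548 0.0005 1.7207]
shift cm [-20.01   2.12   0.12] rot [ 0.006 -0.001  0.001]
```

Request:
{"api": "jog_arm", "payload": {
  "rows": [
    [1,-5,0.5,0.1,0.006,0,0],
    [1,-10,1,0.1,0.006,0,0],
    [1,-15,1.6,0.1,0.006,0,0],
    [1,-19,2.1,0.1,0.006,0,0],
    [1,-20,2.1,0.1,0.006,0,0]
  ]
}}

```text
t: 4.78
tool_pos: [0.5601, -0.0169, 0.341]
eef_rot: [[-0.039, 0.999, 0.0], [0.999, 0.039, 0.001], [0.001, 0.0, -1.0]]
contact_force: [1.9, 0.3, -1.0]
width: 0.0172
```

Request:
{"api": "jog_arm", "payload": {
  "rows": [
    [1,0,0,0,0,0,0],
    [1,0,0,0,0,0,0],
    [1,0,0,0,0,0,0],
    [1,0,0,0,0,0,0],
    [1,0,0,0,0,0,0]
  ]
}}

```text
t: 5.2
tool_pos: [0.5599, -0.0157, 0.3414]
eef_rot: [[-0.04, 0.999, 0.001], [0.999, 0.04, 0.001], [0.001, 0.001, -1.0]]
contact_force: [-0.0, 0.1, -0.7]
width: 0.0171
```

```bash
python3 - <<'E'
from h import *
rel([.5605,-.0145,.34],np.radians(2.2))
S=grab_frame("scene")[:,:,::-1];T=grab_frame("top")[:,:,::-1]
cv2.imwrite("pics/scene3.png",S);cv2.imwrite("pics/top3.png",T)
o=np.zeros((600,800,3),np.uint8)
o[:600,:480]=cv2.resize(S[125:200,260:320],None,fx=8,fy=8,interpolation=2)
o[:300,480:800]=cv2.resize(T[165:225,320:384],None,fx=5,fy=5,interpolation=2)
cv2.imwrite("pics/crop3.png",o)
p=observe()['tool_pos'];print(proj("scene",[p-[0,0,.0892],p-[0,0,.0272],p+[0,0,.01]]),proj("top",[p]))
E
```

```text
t 5.2 tcp [ 0.5599 -0.0157  0.3414] w 0.0171 F [-0.0138  0.0993 -0.6666] q [-0.1741  0.3215  0.3111  1.5599  0.0012  1.3563]
shift cm [0.12 0.06 0.14] rot [ 0.001 -0.001  0.002]
[[286.4372 166.4811]
 [284.8708 148.6194]
 [283.887  137.3686]] [[353.9935 191.7171]]
```

View pics/crop3.png

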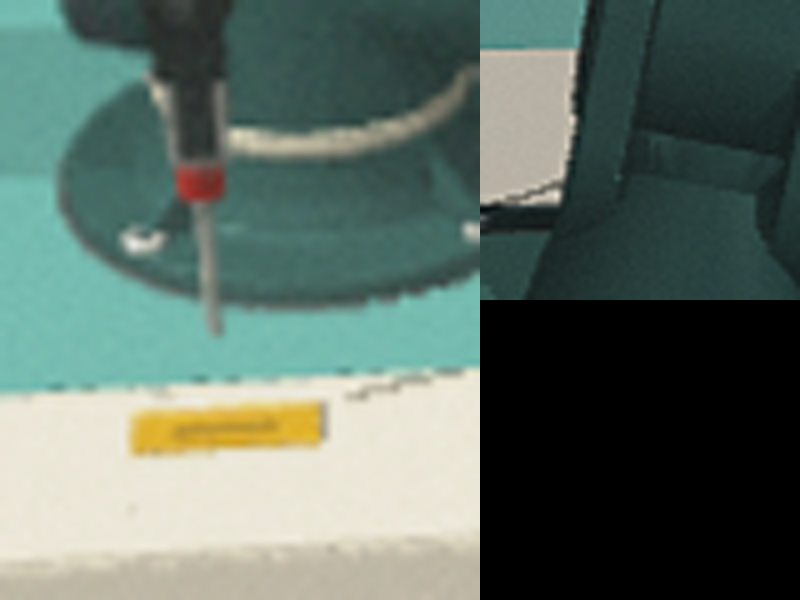

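The tip is seen at (286.6,166.4) against a predicted (286.4,166.5), so the arm and the scene camera agree. The slot is at about (287.8,178). I'll triangulate the slot opening and descend to just above it.

```bash
python3 - <<'E'
from h import *
S=cv2.imread("pics/scene3.png");S0=cv2.imread("pics/scene0.png")
for I in(S,S0):
    print(I[174:183,286:291,2].tolist())   # red channel columns through slot
    d=wcent(I,(281,175,296,181),lambda h,b:np.clip(165-b[...,2],0,None)*(h[...,1]>60));print(d)
    for z in(.209,.211,.213): print(z,plane("scene",d,z))
for z in(.211,.213): print(plane("top",(350.94,195.61),z), proj("scene",[.5605,-.0145,z]))
rel([.5612,-.0147,.308],np.radians(2.2))
E
```

```text
[[236, 235, 234, 235, 237], [234, 232, 234, 233, 231], [227, 225, 226, 224, 226], [223, 221, 215, 217, 217], [189, 187, 186, 186, 185], [206, 216, 216, 219, 218], [207, 208, 210, 209, 207], [218, 229, 230, 230, 230], [231, 234, 238, 236, 235]]
[nan nan]
0.209 [nan nan nan]
0.211 [nan nan nan]
0.213 [nan nan nan]
[[233, 233, 233, 233, 232], [231, 232, 231, 231, 229], [224, 223, 223, 223, 225], [216, 220, 212, 211, 213], [184, 184, 181, 180, 182], [204, 211, 215, 213, 214], [205, 204, 206, 208, 203], [218, 225, 227, 228, 229], [230, 233, 232, 233, 233]]
[nan nan]
0.209 [nan nan nan]
0.211 [nan nan nan]
0.213 [nan nan nan]
[ 0.5605 -0.0149  0.211 ] [[287.8784 177.8121]]
[ 0.5602 -0.0148  0.213 ] [[287.8314 177.274 ]]
t 5.3 tcp [ 0.56   -0.0159  0.3413] w 0.017 F [-0.7832 -0.4313 -1.2702] q [-0.1744  0.3217  0.3111  1.5598  0.0011  1.3562]
shift cm [0.11 0.12 3.33] rot [ 0.001 -0.001  0.002]h.py:26: RuntimeWarning: invalid value encountered in divide
  Y,X=np.mgrid[y0:y1,x0:x1];return np.array([(w*X).sum(),(w*Y).sum()])/w.sum()
```

Request:
{"api": "jog_arm", "payload": {
  "rows": [
    [1,0.05,0.08,0.8,0,0,0],
    [1,0.1,0.15,1.6,0,0,0],
    [1,0.1,0.15,2.4,0,0,0],
    [1,0.1,0.15,3.2,0,0,0],
    [1,0.1,0.15,3.2,0,0,0]
  ],
  "grip_force": 40
}}

```text
t: 5.72
tool_pos: [0.5608, -0.0146, 0.3072]
eef_rot: [[-0.04, 0.999, -0.002], [0.999, 0.04, 0.001], [0.002, -0.002, -1.0]]
contact_force: [0.0, 0.2, -0.4]
width: 0.017
```

Request:
{"api": "jog_arm", "payload": {
  "rows": [
    [1,0,0,0,0,0,0],
    [1,0,0,0,0,0,0],
    [1,0,0,0,0,0,0],
    [1,0,0,0,0,0,0],
    [1,0,0,0,0,0,0]
  ]
}}

```text
t: 6.13
tool_pos: [0.5609, -0.0147, 0.3075]
eef_rot: [[-0.04, 0.999, -0.002], [0.999, 0.04, 0.001], [0.002, -0.002, -1.0]]
contact_force: [-0.4, 0.3, -0.2]
width: 0.0172
```

```bash
python3 - <<'E'
from h import *
rel([.5615,-.0147,.303],np.radians(2.2))
S=grab_frame("scene")[:,:,::-1]
cv2.imwrite("pics/crop4.png",cv2.resize(S[155:190,265:312],None,fx=16,fy=16,interpolation=2))
p=observe()['tool_pos'];print(proj("scene",[p-[0,0,.0892]]))
E
```

```text
t 6.13 tcp [ 0.5609 -0.0147  0.3075] w 0.0172 F [-0.4318  0.2662 -0.2287] q [-0.172   0.3201  0.2179  1.4704  0.0012  1.3586]
shift cm [-0.    0.06  0.45] rot [-0.002 -0.002  0.002]
[[287.6448 175.9337]]
```

View pics/crop4.png

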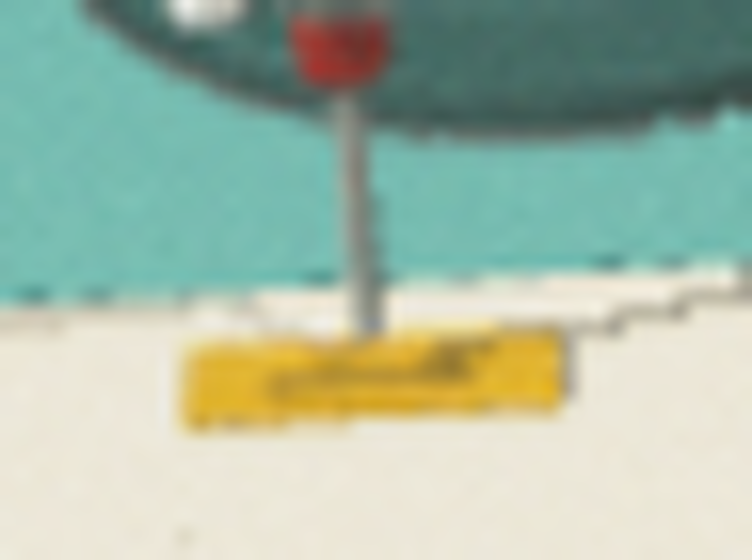

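The tip is seen right above the slot line (tip about (287.4,175.5), slot (287.6,178)). I'll go down gently at x≈0.562.

Request:
{"api": "jog_arm", "payload": {
  "rows": [
    [1,0,0.05,0.1,0,0,0],
    [1,0,0.11,0.2,0,0,0],
    [1,0,0.11,0.3,0,0,0],
    [1,0,0.11,0.45,0,0,0],
    [1,0,0.11,0.45,0,0,0]
  ]
}}

```text
t: 6.6
tool_pos: [0.562, -0.0146, 0.3026]
eef_rot: [[-0.04, 0.999, -0.002], [0.999, 0.04, 0.002], [0.002, -0.002, -1.0]]
contact_force: [0.4, 0.4, -0.5]
width: 0.0172
```

Request:
{"api": "jog_arm", "payload": {
  "rows": [
    [1,0,0,0.02,0,0,0],
    [1,0,0,0.05,0,0,0],
    [1,0,0,0.08,0,0,0],
    [1,0,0,0.1,0,0,0],
    [1,0,0,0.1,0,0,0]
  ]
}}

```text
t: 7.02
tool_pos: [0.5619, -0.0146, 0.3016]
eef_rot: [[-0.04, 0.999, -0.002], [0.999, 0.04, 0.002], [0.002, -0.002, -1.0]]
contact_force: [-0.6, -0.2, -0.3]
width: 0.017
```

Request:
{"api": "jog_arm", "payload": {
  "rows": [
    [1,0,0,0.02,0,0,0],
    [1,0,0,0.05,0,0,0],
    [1,0,0,0.08,0,0,0],
    [1,0,0,0.1,0,0,0],
    [1,0,0,0.1,0,0,0]
  ]
}}

```text
t: 7.43
tool_pos: [0.5619, -0.0146, 0.3005]
eef_rot: [[-0.04, 0.999, -0.002], [0.999, 0.04, 0.002], [0.002, -0.002, -1.0]]
contact_force: [0.2, 0.2, -0.8]
width: 0.0171
```

Tip at z≈0.2113, and no force yet.

Request:
{"api": "jog_arm", "payload": {
  "rows": [
    [1,0,0,0.02,0,0,0],
    [1,0,0,0.05,0,0,0],
    [1,0,0,0.08,0,0,0],
    [1,0,0,0.1,0,0,0],
    [1,0,0,0.1,0,0,0]
  ]
}}

```text
t: 7.85
tool_pos: [0.5619, -0.0146, 0.2995]
eef_rot: [[-0.04, 0.999, -0.002], [0.999, 0.04, 0.002], [0.002, -0.002, -1.0]]
contact_force: [-0.4, 0.1, -0.7]
width: 0.0171
```

Request:
{"api": "jog_arm", "payload": {
  "rows": [
    [1,0,0,0.02,0,0,0],
    [1,0,0,0.05,0,0,0],
    [1,0,0,0.08,0,0,0],
    [1,0,0,0.1,0,0,0],
    [1,0,0,0.1,0,0,0]
  ]
}}

```text
t: 8.27
tool_pos: [0.5619, -0.0146, 0.2984]
eef_rot: [[-0.04, 0.999, -0.002], [0.999, 0.04, 0.002], [0.002, -0.002, -1.0]]
contact_force: [0.3, 0.1, -0.9]
width: 0.0166
```

Request:
{"api": "jog_arm", "payload": {
  "rows": [
    [1,0,0,0.02,0,0,0],
    [1,0,0,0.05,0,0,0],
    [1,0,0,0.08,0,0,0],
    [1,0,0,0.1,0,0,0],
    [1,0,0,0.1,0,0,0]
  ]
}}

```text
t: 8.68
tool_pos: [0.5619, -0.0146, 0.2974]
eef_rot: [[-0.04, 0.999, -0.002], [0.999, 0.04, 0.002], [0.002, -0.002, -1.0]]
contact_force: [0.4, 0.6, -0.9]
width: 0.0171
```

The rod is in the slot with no contact force. Going on to just above the guard range.

Request:
{"api": "jog_arm", "payload": {
  "rows": [
    [1,0,0,0.1,0,0,0],
    [1,0,0,0.2,0,0,0],
    [1,0,0,0.3,0,0,0],
    [1,0,0,0.4,0,0,0],
    [1,0,0,0.4,0,0,0]
  ]
}}

```text
t: 9.1
tool_pos: [0.5618, -0.0146, 0.2931]
eef_rot: [[-0.04, 0.999, -0.003], [0.999, 0.04, 0.002], [0.002, -0.003, -1.0]]
contact_force: [-0.3, -0.5, -0.7]
width: 0.017
```

Request:
{"api": "jog_arm", "payload": {
  "rows": [
    [1,0,0,0.1,0,0,0],
    [1,0,0,0.2,0,0,0],
    [1,0,0,0.3,0,0,0],
    [1,0,0,0.3,0,0,0],
    [1,0,0,0.3,0,0,0]
  ]
}}

```text
t: 9.52
tool_pos: [0.5618, -0.0146, 0.2901]
eef_rot: [[-0.04, 0.999, -0.003], [0.999, 0.04, 0.002], [0.002, -0.003, -1.0]]
contact_force: [0.4, 1.1, -1.2]
width: 0.0168
```

Request:
{"api": "jog_arm", "payload": {
  "rows": [
    [1,0,0,0.05,0,0,0],
    [1,0,0,0.1,0,0,0],
    [1,0,0,0.15,0,0,0],
    [1,0,0,0.15,0,0,0],
    [1,0,0,0.15,0,0,0]
  ]
}}

```text
t: 9.93
tool_pos: [0.5617, -0.0146, 0.2886]
eef_rot: [[-0.04, 0.999, -0.003], [0.999, 0.04, 0.002], [0.002, -0.003, -1.0]]
contact_force: [-0.3, 1.0, -0.5]
width: 0.0169
```

Request:
{"api": "jog_arm", "payload": {
  "rows": [
    [1,0,0,0.05,0,0,0],
    [1,0,0,0.1,0,0,0],
    [1,0,0,0.15,0,0,0],
    [1,0,0,0.15,0,0,0],
    [1,0,0,0.15,0,0,0]
  ]
}}

```text
t: 10.35
tool_pos: [0.5617, -0.0146, 0.287]
eef_rot: [[-0.04, 0.999, -0.003], [0.999, 0.04, 0.002], [0.002, -0.003, -1.0]]
contact_force: [1.2, 0.5, -0.5]
width: 0.0169
```

Request:
{"api": "jog_arm", "payload": {
  "rows": [
    [1,0,0,0.05,0,0,0],
    [1,0,0,0.1,0,0,0],
    [1,0,0,0.1,0,0,0],
    [1,0,0,0.1,0,0,0],
    [1,0,0,0.1,0,0,0]
  ]
}}

```text
t: 10.77
tool_pos: [0.5617, -0.0146, 0.286]
eef_rot: [[-0.04, 0.999, -0.003], [0.999, 0.04, 0.002], [0.002, -0.003, -1.0]]
contact_force: [0.2, 0.2, -0.8]
width: 0.0167
```

Request:
{"api": "jog_arm", "payload": {
  "rows": [
    [1,0,0,0.05,0,0,0],
    [1,0,0,0.1,0,0,0],
    [1,0,0,0.1,0,0,0],
    [1,0,0,0.1,0,0,0],
    [1,0,0,0.1,0,0,0]
  ]
}}

```text
t: 11.18
tool_pos: [0.5617, -0.0146, 0.285]
eef_rot: [[-0.04, 0.999, -0.003], [0.999, 0.04, 0.002], [0.002, -0.003, -1.0]]
contact_force: [-0.6, -0.8, -1.3]
width: 0.017
```

Request:
{"api": "jog_arm", "payload": {
  "rows": [
    [1,0,0,0.05,0,0,0],
    [1,0,0,0.1,0,0,0],
    [1,0,0,0.1,0,0,0],
    [1,0,0,0.1,0,0,0],
    [1,0,0,0.1,0,0,0]
  ]
}}

```text
t: 11.6
tool_pos: [0.5617, -0.0146, 0.284]
eef_rot: [[-0.04, 0.999, -0.003], [0.999, 0.04, 0.002], [0.002, -0.003, -1.0]]
contact_force: [-0.3, 0.6, -1.1]
width: 0.0172
```

Request:
{"api": "jog_arm", "payload": {
  "rows": [
    [1,0,0,0.05,0,0,0],
    [1,0,0,0.1,0,0,0],
    [1,0,0,0.1,0,0,0],
    [1,0,0,0.1,0,0,0],
    [1,0,0,0.1,0,0,0]
  ]
}}

```text
t: 12.02
tool_pos: [0.5617, -0.0146, 0.283]
eef_rot: [[-0.04, 0.999, -0.003], [0.999, 0.04, 0.002], [0.002, -0.003, -1.0]]
contact_force: [0.2, -0.2, -0.9]
width: 0.0172
```

Request:
{"api": "jog_arm", "payload": {
  "rows": [
    [1,0,0,0.05,0,0,0],
    [1,0,0,0.1,0,0,0],
    [1,0,0,0.1,0,0,0],
    [1,0,0,0.1,0,0,0],
    [1,0,0,0.1,0,0,0]
  ]
}}

```text
t: 12.43
tool_pos: [0.5617, -0.0146, 0.282]
eef_rot: [[-0.04, 0.999, -0.003], [0.999, 0.04, 0.002], [0.002, -0.003, -1.0]]
contact_force: [-0.4, 0.2, -0.2]
width: 0.0168
```

Request:
{"api": "jog_arm", "payload": {
  "rows": [
    [1,0,0,0.05,0,0,0],
    [1,0,0,0.1,0,0,0],
    [1,0,0,0.1,0,0,0],
    [1,0,0,0.1,0,0,0],
    [1,0,0,0.1,0,0,0]
  ]
}}

```text
t: 12.85
tool_pos: [0.5616, -0.0145, 0.281]
eef_rot: [[-0.04, 0.999, -0.003], [0.999, 0.04, 0.002], [0.002, -0.003, -1.0]]
contact_force: [0.5, -0.7, 0.2]
width: 0.0171
```

Request:
{"api": "jog_arm", "payload": {
  "rows": [
    [1,0,0,0.05,0,0,0],
    [1,0,0,0.1,0,0,0],
    [1,0,0,0.1,0,0,0],
    [1,0,0,0.1,0,0,0],
    [1,0,0,0.1,0,0,0]
  ]
}}

```text
t: 13.27
tool_pos: [0.5616, -0.0145, 0.2801]
eef_rot: [[-0.04, 0.999, -0.003], [0.999, 0.04, 0.002], [0.002, -0.003, -1.0]]
contact_force: [-0.5, 0.2, -0.7]
width: 0.0172
```

Request:
{"api": "jog_arm", "payload": {
  "rows": [
    [1,0,0,0.05,0,0,0],
    [1,0,0,0.1,0,0,0],
    [1,0,0,0.1,0,0,0],
    [1,0,0,0.1,0,0,0],
    [1,0,0,0.1,0,0,0]
  ]
}}

```text
t: 13.68
tool_pos: [0.5617, -0.0146, 0.279]
eef_rot: [[-0.04, 0.999, -0.003], [0.999, 0.04, 0.002], [0.002, -0.003, -1.0]]
contact_force: [0.1, 0.4, -0.1]
width: 0.0174
```

Request:
{"api": "jog_arm", "payload": {
  "rows": [
    [1,0,0,0.05,0,0,0],
    [1,0,0,0.1,0,0,0],
    [1,0,0,0.1,0,0,0],
    [1,0,0,0.1,0,0,0],
    [1,0,0,0.1,0,0,0]
  ]
}}

```text
t: 14.1
tool_pos: [0.5616, -0.0145, 0.278]
eef_rot: [[-0.04, 0.999, -0.003], [0.999, 0.04, 0.002], [0.002, -0.003, -1.0]]
contact_force: [0.1, -0.4, 0.3]
width: 0.0171
```

Request:
{"api": "jog_arm", "payload": {
  "rows": [
    [1,0,0,0.05,0,0,0],
    [1,0,0,0.1,0,0,0],
    [1,0,0,0.1,0,0,0],
    [1,0,0,0.1,0,0,0],
    [1,0,0,0.1,0,0,0]
  ]
}}

```text
t: 14.52
tool_pos: [0.5616, -0.0146, 0.277]
eef_rot: [[-0.04, 0.999, -0.003], [0.999, 0.04, 0.002], [0.002, -0.003, -1.0]]
contact_force: [0.7, 0.4, -0.4]
width: 0.0171
```

Request:
{"api": "jog_arm", "payload": {
  "rows": [
    [1,0,0,0.05,0,0,0],
    [1,0,0,0.1,0,0,0],
    [1,0,0,0.1,0,0,0],
    [1,0,0,0.1,0,0,0],
    [1,0,0,0.1,0,0,0]
  ]
}}

```text
t: 14.93
tool_pos: [0.5616, -0.0145, 0.276]
eef_rot: [[-0.04, 0.999, -0.003], [0.999, 0.04, 0.002], [0.002, -0.003, -1.0]]
contact_force: [0.3, 0.4, -0.3]
width: 0.0169
```

Request:
{"api": "jog_arm", "payload": {
  "rows": [
    [1,0,0,0.05,0,0,0],
    [1,0,0,0.1,0,0,0],
    [1,0,0,0.1,0,0,0],
    [1,0,0,0.1,0,0,0],
    [1,0,0,0.1,0,0,0]
  ]
}}

```text
t: 15.35
tool_pos: [0.5616, -0.0145, 0.275]
eef_rot: [[-0.04, 0.999, -0.003], [0.999, 0.04, 0.002], [0.002, -0.003, -1.0]]
contact_force: [0.4, 0.3, -0.4]
width: 0.0171
```

Request:
{"api": "jog_arm", "payload": {
  "rows": [
    [1,0,0,0.05,0,0,0],
    [1,0,0,0.1,0,0,0],
    [1,0,0,0.1,0,0,0],
    [1,0,0,0.1,0,0,0],
    [1,0,0,0.1,0,0,0]
  ]
}}

```text
t: 15.77
tool_pos: [0.5616, -0.0145, 0.2741]
eef_rot: [[-0.04, 0.999, -0.003], [0.999, 0.04, 0.002], [0.002, -0.003, -1.0]]
contact_force: [0.0, -0.4, -0.4]
width: 0.0167
```

Request:
{"api": "jog_arm", "payload": {
  "rows": [
    [1,0,0,0.05,0,0,0],
    [1,0,0,0.1,0,0,0],
    [1,0,0,0.1,0,0,0],
    [1,0,0,0.1,0,0,0],
    [1,0,0,0.1,0,0,0]
  ]
}}

```text
t: 16.18
tool_pos: [0.5617, -0.0145, 0.2732]
eef_rot: [[-0.04, 0.999, -0.003], [0.999, 0.04, 0.002], [0.002, -0.003, -1.0]]
contact_force: [-0.7, -0.0, 1.3]
width: 0.0169
```

Request:
{"api": "jog_arm", "payload": {
  "rows": [
    [1,0,0,0.05,0,0,0],
    [1,0,0,0.1,0,0,0],
    [1,0,0,0.1,0,0,0],
    [1,0,0,0.1,0,0,0],
    [1,0,0,0.1,0,0,0]
  ]
}}

```text
t: 16.6
tool_pos: [0.5617, -0.0145, 0.2722]
eef_rot: [[-0.04, 0.999, -0.003], [0.999, 0.04, 0.002], [0.002, -0.003, -1.0]]
contact_force: [-0.1, 0.9, 2.3]
width: 0.0171
```

Request:
{"api": "jog_arm", "payload": {
  "rows": [
    [1,0,0,0.05,0,0,0],
    [1,0,0,0.1,0,0,0],
    [1,0,0,0.1,0,0,0],
    [1,0,0,0.1,0,0,0],
    [1,0,0,0.1,0,0,0]
  ]
}}

```text
t: 17.02
tool_pos: [0.5617, -0.0144, 0.2712]
eef_rot: [[-0.04, 0.999, -0.003], [0.999, 0.04, 0.002], [0.002, -0.003, -1.0]]
contact_force: [1.1, 2.5, 2.2]
width: 0.0171
```

Request:
{"api": "jog_arm", "payload": {
  "rows": [
    [1,0,0,0.05,0,0,0],
    [1,0,0,0.1,0,0,0],
    [1,0,0,0.1,0,0,0],
    [1,0,0,0.1,0,0,0],
    [1,0,0,0.1,0,0,0]
  ]
}}

```text
t: 17.43
tool_pos: [0.5617, -0.0144, 0.2702]
eef_rot: [[-0.04, 0.999, -0.003], [0.999, 0.04, 0.002], [0.002, -0.002, -1.0]]
contact_force: [-0.6, 2.5, 4.0]
width: 0.0166
```

It yields at 2–4 N with a sideways drag, so this is the catch. I'll follow it down, giving way a little in +y.

Request:
{"api": "jog_arm", "payload": {
  "rows": [
    [1,0.03,0,0.05,0,0,0],
    [1,0.05,0,0.1,0,0,0],
    [1,0.05,0,0.1,0,0,0],
    [1,0.05,0,0.1,0,0,0],
    [1,0.05,0,0.1,0,0,0]
  ]
}}

```text
t: 17.85
tool_pos: [0.5617, -0.014, 0.2692]
eef_rot: [[-0.04, 0.999, -0.003], [0.999, 0.04, 0.002], [0.002, -0.002, -1.0]]
contact_force: [0.1, 1.0, 2.6]
width: 0.017
```

Request:
{"api": "jog_arm", "payload": {
  "rows": [
    [1,0,0,0.05,0,0,0],
    [1,0,0,0.1,0,0,0],
    [1,0,0,0.1,0,0,0],
    [1,0,0,0.1,0,0,0],
    [1,0,0,0.1,0,0,0]
  ]
}}

```text
t: 18.27
tool_pos: [0.5617, -0.0139, 0.2682]
eef_rot: [[-0.04, 0.999, -0.003], [0.999, 0.04, 0.002], [0.002, -0.002, -1.0]]
contact_force: [0.4, 2.5, 4.7]
width: 0.017
```

Request:
{"api": "jog_arm", "payload": {
  "rows": [
    [1,0.03,0,0.05,0,0,0],
    [1,0.05,0,0.1,0,0,0],
    [1,0.05,0,0.1,0,0,0],
    [1,0.05,0,0.1,0,0,0],
    [1,0.05,0,0.1,0,0,0]
  ]
}}

```text
t: 18.68
tool_pos: [0.5617, -0.0135, 0.2672]
eef_rot: [[-0.04, 0.999, -0.002], [0.999, 0.04, 0.002], [0.002, -0.002, -1.0]]
contact_force: [-0.1, 0.5, 3.9]
width: 0.0169
```

Request:
{"api": "jog_arm", "payload": {
  "rows": [
    [1,0,0,0.05,0,0,0],
    [1,0,0,0.1,0,0,0],
    [1,0,0,0.1,0,0,0],
    [1,0,0,0.1,0,0,0],
    [1,0,0,0.1,0,0,0]
  ]
}}

```text
t: 19.1
tool_pos: [0.5617, -0.0136, 0.2661]
eef_rot: [[-0.04, 0.999, -0.003], [0.999, 0.04, 0.002], [0.002, -0.003, -1.0]]
contact_force: [-0.1, 0.3, 2.9]
width: 0.0169
```

Request:
{"api": "jog_arm", "payload": {
  "rows": [
    [1,0,0,0.03,0,0,0],
    [1,0,0,0.07,0,0,0],
    [1,0,0,0.07,0,0,0],
    [1,0,0,0.07,0,0,0],
    [1,0,0,0.07,0,0,0]
  ]
}}

```text
t: 19.52
tool_pos: [0.5617, -0.0135, 0.2654]
eef_rot: [[-0.04, 0.999, -0.003], [0.999, 0.04, 0.002], [0.002, -0.003, -1.0]]
contact_force: [-0.4, 0.6, 4.4]
width: 0.017
```

```bash
python3 - <<'E'
from h import *
S=grab_frame("scene")[:,:,::-1];T=grab_frame("top")[:,:,::-1]
o=np.zeros((560,800,3),np.uint8)
o[:560,:480]=cv2.resize(S[150:220,230:350][:,:],(480,280)).repeat(2,0)
o[:320,480:800]=cv2.resize(T[165:245,300:380],None,fx=4,fy=4,interpolation=2)
cv2.imwrite("pics/crop5.png",o);print(observe()['contact_force'])
E
```

```text
[-0.4025  1.5588  3.2929]
```

View pics/crop5.png

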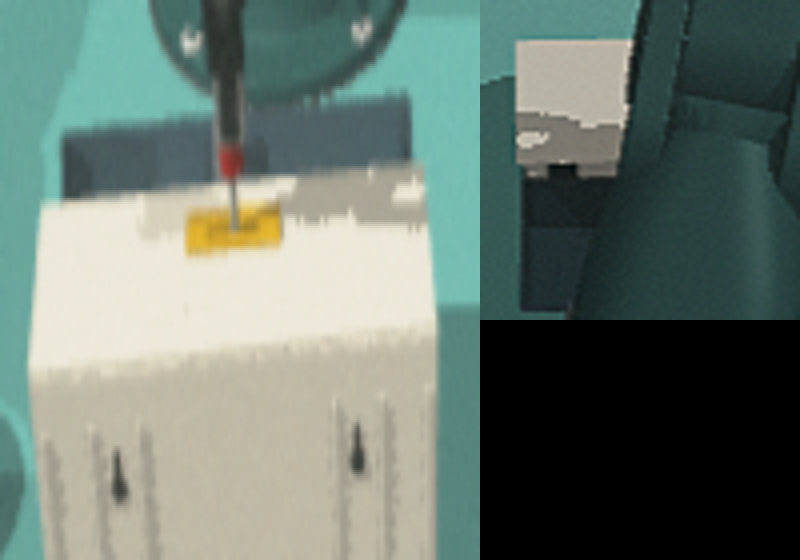

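The dark cover now leans out on the robot side (scene crop (62–412, 95–190); top crop (520–610, 175–310)), so the catch has let go. Withdrawing straight up.

Request:
{"api": "jog_arm", "payload": {
  "rows": [
    [1,0,0,-0.5,0,0,0],
    [1,0,0,-1.5,0,0,0],
    [1,0,0,-2.5,0,0,0],
    [1,0,0,-3.5,0,0,0],
    [1,0,0,-4.5,0,0,0]
  ]
}}

```text
t: 20.03
tool_pos: [0.5615, -0.0138, 0.3108]
eef_rot: [[-0.04, 0.999, -0.003], [0.999, 0.04, 0.001], [0.001, -0.003, -1.0]]
contact_force: [-0.2, -0.2, -0.4]
width: 0.017
```

Request:
{"api": "jog_arm", "payload": {
  "rows": [
    [1,0,0,-1,0,0,0],
    [1,0,0,-2,0,0,0],
    [1,0,0,-3,0,0,0],
    [1,0,0,-4,0,0,0],
    [1,0,0,-4,0,0,0]
  ]
}}

```text
t: 20.45
tool_pos: [0.5619, -0.014, 0.3524]
eef_rot: [[-0.04, 0.999, -0.002], [0.999, 0.04, 0.001], [0.001, -0.002, -1.0]]
contact_force: [-0.1, -0.5, -0.7]
width: 0.0172
```

```bash
python3 - <<'E'
from h import *
rel([.5023,.3864,.34],0)
E
```

```text
t 20.45 tcp [ 0.5619 -0.014   0.3524] w 0.0172 F [-0.0529 -0.5243 -0.6778] q [-0.17    0.3303  0.3542  1.5966  0.0003  1.3607]
shift cm [40.25 -4.35  1.27] rot [-0.002 -0.001  0.04 ]
```

Request:
{"api": "jog_arm", "payload": {
  "rows": [
    [1,4,-0.4,0,0,0,0],
    [1,8,-0.9,0,0,0,0.01],
    [1,12,-1.3,0,0,0,0.02],
    [1,16,-1.7,0,0,0,0.03],
    [1,20,-2.2,0,0,0,0.04]
  ]
}}

```text
t: 20.87
tool_pos: [0.5312, 0.1865, 0.352]
eef_rot: [[0.001, 1.0, -0.003], [1.0, -0.001, 0.0], [0.0, -0.003, -1.0]]
contact_force: [0.8, -1.0, -0.6]
width: 0.0167
```

```bash
python3 - <<'E'
from h import *
rel([.5023,.3864,.34],0)
E
```

```text
t 20.87 tcp [0.5312 0.1865 0.352 ] w 0.0167 F [ 0.8451 -1.0003 -0.5899] q [0.1926 0.3324 0.3563 1.5972 0.0006 1.7643]
shift cm [19.99 -2.91  1.21] rot [-0.003 -0.    -0.001]
```

Request:
{"api": "jog_arm", "payload": {
  "rows": [
    [1,5,-0.7,0.3,0,0,0],
    [1,10,-1.4,0.6,0,0,0],
    [1,15,-2.1,0.9,0,0,0],
    [1,19,-2.8,1.2,0,0,0],
    [1,20,-2.9,1.2,0,0,0]
  ]
}}

```text
t: 21.28
tool_pos: [0.5013, 0.3888, 0.3393]
eef_rot: [[0.0, 1.0, -0.003], [1.0, -0.0, -0.001], [-0.001, -0.003, -1.0]]
contact_force: [0.4, -0.4, -0.1]
width: 0.0168
```

Request:
{"api": "jog_arm", "payload": {
  "rows": [
    [1,0,0,2,0,0,0],
    [1,0,0,5,0,0,0],
    [1,0,0,8,0,0,0],
    [1,0,0,10,0,0,0],
    [1,0,0,10,0,0,0]
  ]
}}

```text
t: 21.7
tool_pos: [0.4993, 0.3877, 0.2347]
eef_rot: [[0.0, 1.0, -0.009], [1.0, -0.0, -0.004], [-0.004, -0.009, -1.0]]
contact_force: [-0.9, -0.4, -0.6]
width: 0.0166
```

```bash
python3 - <<'E'
from h import *
rel([.5023,.3864,.175],0)
E
```

```text
t 21.7 tcp [0.4993 0.3877 0.2347] w 0.0166 F [-0.8638 -0.3515 -0.6374] q [0.5311 0.4616 0.2482 1.3674 0.0009 2.1021]
shift cm [-0.11  0.36  5.97] rot [-0.009  0.004 -0.   ]
```

Request:
{"api": "jog_arm", "payload": {
  "rows": [
    [1,-0.1,0.3,1.5,-0.009,0.004,0],
    [1,-0.1,0.36,3,-0.009,0.004,0],
    [1,-0.1,0.36,4.5,-0.009,0.004,0],
    [1,-0.1,0.36,6,-0.009,0.004,0],
    [1,-0.1,0.36,6,-0.009,0.004,0]
  ]
}}

```text
t: 22.12
tool_pos: [0.5017, 0.3859, 0.1732]
eef_rot: [[0.0, 1.0, -0.003], [1.0, -0.0, -0.002], [-0.002, -0.003, -1.0]]
contact_force: [-0.2, -0.4, -0.4]
width: 0.0168
```

Request:
{"api": "jog_arm", "payload": {
  "rows": [
    [1,0,0,0,0,0,0],
    [1,0,0,0,0,0,0],
    [1,0,0,0,0,0,0],
    [1,0,0,0,0,0,0],
    [1,0,0,0,0,0,0]
  ]
}}

```text
t: 22.53
tool_pos: [0.502, 0.3861, 0.1739]
eef_rot: [[0.0, 1.0, -0.002], [1.0, -0.0, -0.001], [-0.001, -0.002, -1.0]]
contact_force: [-0.0, -0.1, -0.1]
width: 0.017
```

```bash
python3 - <<'E'
from h import *
rel([.5023,.3864,.163],0)
E
```

```text
t 22.53 tcp [0.502  0.3861 0.1739] w 0.017 F [-0.0378 -0.0924 -0.1297] q [ 0.5272  0.4749  0.1058  1.2039 -0.0004  2.0984]
shift cm [0.03 0.03 1.09] rot [-0.002  0.001 -0.   ]
```

Request:
{"api": "jog_arm", "payload": {
  "rows": [
    [1,0.03,0.03,0.3,-0.002,0.001,0],
    [1,0.03,0.03,0.7,-0.002,0.001,0],
    [1,0.03,0.03,1.1,-0.002,0.001,0],
    [1,0.03,0.03,1.3,-0.002,0.001,0],
    [1,0.03,0.03,1.3,-0.002,0.001,0]
  ]
}}

```text
t: 22.95
tool_pos: [0.502, 0.3862, 0.1601]
eef_rot: [[0.0, 1.0, -0.001], [1.0, -0.0, -0.001], [-0.001, -0.001, -1.0]]
contact_force: [-0.3, 0.7, -1.1]
width: 0.0166
```

Request:
{"api": "jog_arm", "payload": {
  "rows": [
    [1,0,0,0.1,0,0,0],
    [1,0,0,0.2,0,0,0],
    [1,0,0,0.3,0,0,0],
    [1,0,0,0.4,0,0,0],
    [1,0,0,0.4,0,0,0]
  ]
}}

```text
t: 23.37
tool_pos: [0.5019, 0.3861, 0.1559]
eef_rot: [[0.0, 1.0, -0.001], [1.0, -0.0, -0.001], [-0.001, -0.001, -1.0]]
contact_force: [-0.4, 0.2, -1.5]
width: 0.017
```

Request:
{"api": "jog_arm", "payload": {
  "rows": [
    [1,0,0,0.1,0,0,0],
    [1,0,0,0.2,0,0,0],
    [1,0,0,0.3,0,0,0],
    [1,0,0,0.4,0,0,0],
    [1,0,0,0.4,0,0,0]
  ]
}}

```text
t: 23.78
tool_pos: [0.5018, 0.3861, 0.1517]
eef_rot: [[0.0, 1.0, -0.001], [1.0, -0.0, -0.001], [-0.001, -0.001, -1.0]]
contact_force: [0.2, 0.0, -0.1]
width: 0.017
```

Request:
{"api": "jog_arm", "payload": {
  "rows": [
    [1,0,0.03,0.6,0,0,0],
    [1,0,0.03,1.2,0,0,0],
    [1,0,0.03,1.8,0,0,0],
    [1,0,0.03,2.4,0,0,0],
    [1,0,0.03,2.4,0,0,0]
  ]
}}

```text
t: 24.2
tool_pos: [0.5015, 0.3857, 0.1261]
eef_rot: [[0.0, 1.0, -0.003], [1.0, -0.0, -0.002], [-0.002, -0.003, -1.0]]
contact_force: [0.0, -0.5, -0.9]
width: 0.0169
```

Request:
{"api": "jog_arm", "payload": {
  "rows": [
    [1,0,0.03,0.6,0,0,0],
    [1,0,0.03,1.2,0,0,0],
    [1,0,0.03,1.8,0,0,0],
    [1,0,0.03,2.4,0,0,0],
    [1,0,0.03,2.4,0,0,0]
  ]
}}

```text
t: 24.62
tool_pos: [0.5012, 0.3853, 0.1006]
eef_rot: [[0.0, 1.0, -0.004], [1.0, -0.0, -0.003], [-0.003, -0.004, -1.0]]
contact_force: [-0.7, -0.6, -0.1]
width: 0.0167
```

Request:
{"api": "jog_arm", "payload": {
  "rows": [
    [1,0,0,0.1,0,0,0],
    [1,0,0,0.15,0,0,0],
    [1,0,0,0.2,0,0,0],
    [1,0,0,0.25,0,0,0],
    [1,0,0,0.25,0,0,0]
  ]
}}

```text
t: 25.03
tool_pos: [0.5013, 0.3854, 0.0983]
eef_rot: [[0.0, 1.0, -0.004], [1.0, -0.0, -0.003], [-0.003, -0.004, -1.0]]
contact_force: [0.0, -0.3, -0.0]
width: 0.0168
```

Last 1.5 mm, centring slightly and straightening, then release.

Request:
{"api": "jog_arm", "payload": {
  "rows": [
    [1,0.1,0.1,0,-0.004,0.003,0],
    [1,0.1,0.1,0.05,-0.004,0.003,0],
    [1,0.1,0.1,0.1,-0.004,0.003,0],
    [1,0.1,0.1,0.15,-0.004,0.003,0],
    [1,0.1,0.1,0.15,-0.004,0.003,0]
  ]
}}

```text
t: 25.45
tool_pos: [0.5023, 0.3864, 0.0971]
eef_rot: [[0.0, 1.0, 0.0], [1.0, -0.0, 0.0], [0.0, 0.0, -1.0]]
contact_force: [-2.1, -0.3, 3.3]
width: 0.0172
```

Request:
{"api": "jog_arm", "payload": {
  "rows": [
    [0.6,0,0,0,0,0,0],
    [0.4,0,0,0,0,0,0],
    [0.2,0,0,0,0,0,0],
    [0,0,0,0,0,0,0],
    [-1,0,0,0,0,0,0]
  ]
}}

```text
t: 25.87
tool_pos: [0.5023, 0.3864, 0.0971]
eef_rot: [[0.0, 1.0, 0.0], [1.0, -0.0, 0.0], [0.0, 0.0, -1.0]]
contact_force: [0.6, 1.1, 0.3]
width: 0.0535
```

Request:
{"api": "jog_arm", "payload": {
  "rows": [
    [-1,0,0,0,0,0,0],
    [-1,0,0,0,0,0,0],
    [-1,0,0,0,0,0,0],
    [-1,0,0,0,0,0,0],
    [-1,0,0,0,0,0,0]
  ]
}}

```text
t: 26.28
tool_pos: [0.5024, 0.3864, 0.097]
eef_rot: [[0.0, 1.0, 0.0], [1.0, -0.0, 0.0], [0.0, 0.0, -1.0]]
contact_force: [0.6, 0.9, -0.1]
width: 0.0852
```

Request:
{"api": "jog_arm", "payload": {
  "rows": [
    [-1,0,0,-1,0,0,0],
    [-1,0,0,-3,0,0,0],
    [-1,0,0,-6,0,0,0],
    [-1,0,0,-9,0,0,0],
    [-1,0,0,-12,0,0,0]
  ]
}}

```text
t: 26.7
tool_pos: [0.502, 0.3862, 0.2192]
eef_rot: [[0.0, 1.0, 0.0], [1.0, -0.0, 0.0], [0.0, 0.0, -1.0]]
contact_force: [0.3, 0.5, 0.1]
width: 0.0855
```

Request:
{"api": "jog_arm", "payload": {
  "rows": [
    [-1,0,-4,-1,0,0,0],
    [-1,0,-8,-1,0,0,0],
    [-1,0,-12,-1,0,0,0],
    [-1,0,-15,-1,0,0,0],
    [-1,0,-15,-1,0,0,0]
  ]
}}

```text
t: 27.12
tool_pos: [0.3473, 0.3859, 0.2308]
eef_rot: [[-0.002, 1.0, 0.0], [1.0, 0.002, 0.001], [0.001, 0.0, -1.0]]
contact_force: [2.2, 0.7, 1.5]
width: 0.0856
```

```bash
python3 - <<'E'
from h import *
S=grab_frame("scene")[:,:,::-1];T=grab_frame("top")[:,:,::-1]
cv2.imwrite("pics/scene6.png",S);cv2.imwrite("pics/top6.png",T)
o=np.zeros((600,800,3),np.uint8)
o[:300,:800]=cv2.resize(S[150:270,130:450],(800,300))
o[300:600,:400]=cv2.resize(S[165:225,370:450],(400,300),interpolation=2)
o[300:600,400:]=cv2.resize(T[120:285,220:440],(400,300))
cv2.imwrite("pics/crop6.png",o);s=observe();print(s['t'],s['contact_force'],s['tool_pos'])
red=lambda h,b:((h[...,1]>140)&((h[...,0]<4)|(h[...,0]>170))&(h[...,2]>60))
for I in(cv2.imread("pics/scene0.png"),S.copy()):
  print(wcent(I,(404,180,416,201),lambda h,b:((red(h,b))|((h[...,1]<70)&(h[...,2]>140))).astype(float)))
E
```

```text
27.2167 [ 0.6432 -0.5378  0.1529] [0.3513 0.3865 0.2304]
[409.7857 191.1714]
[409.8571 191.7286]
```

View pics/crop6.png

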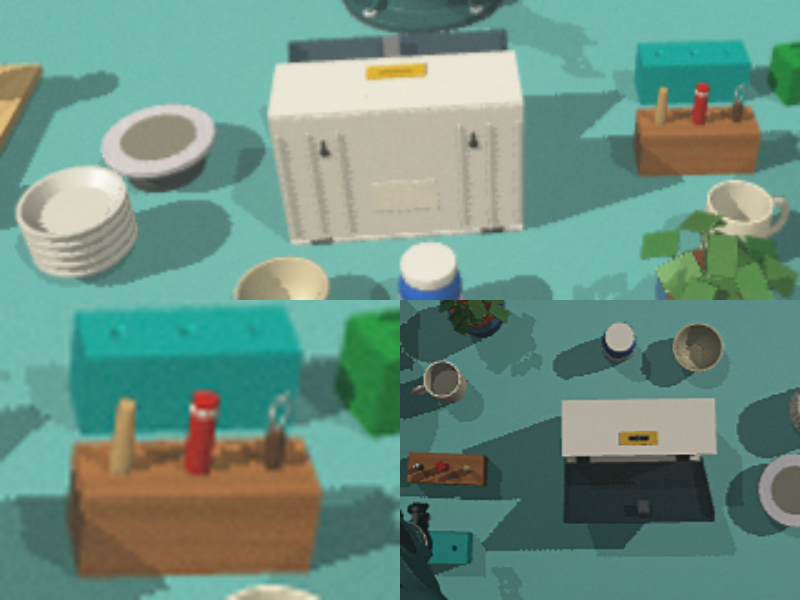

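The key stands in the middle hole, with its centroid within 0.6 px of the start. The cover lies open, its edge at top-crop row 520, and the bystanders are unmoved. Handing in.

```bash
python3 - <<'E'
from h import *
T=cv2.imread("pics/top6.png")
# cover far edge: crop (630,520) -> px
p=(220+230*.55,120+220*.55)
print(plane("top",p,.211*np.cos(.7)))
job_done()
E
```

```text
[ 0.4004 -0.0048  0.1614]
the job is handed in; nothing more can be done
```

The key released the catch, the front cover is open, and the key is back in the middle hole of the wooden block, pushed fully down and let go. The job was handed in at about 27 s of the 72 s allowed.

- **Catch:** it happened to lie under the slot's middle, so I did not have to search along the slot. It yielded over about 8 mm, and the highest vertical force reading was 4.7 N, against the 20 N limit.
- **Cover:** the last pictures show it open. Its far edge measures about 120 mm in front of the dispenser's front, against the stated 130 mm or so, so I take it as fully open. I could not read the joint angle directly.
- **Key:** it stands at its starting spot in the picture, within 0.6 px. The gripper let go at the same height (0.097 m) as when it grasped.
- **Bystanders:** the tools, bowls, jar and mug look unmoved in the last view; I did not measure each one.
- **Disagreement:** the two cameras gave slot x positions about 4 mm apart. I went in at 0.562 m, between the two, and the rod entered without contact force.

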